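# Feel out the hidden drawer release

## Robot

A 6-joint arm with a two-finger parallel gripper is mounted at the origin on a cart in front of the work surface, level with it; the furniture and walls round the work are solid. World frame = base frame: x ahead of the robot, y to its left, z up, the work surface at z = 0. Lengths are in m, angles in degrees, forces in N, time in s.
With the tool pointing down it reaches from about 0.4 to 0.825 m from the base axis. Payload 7 kg.
Tool frame: the origin (TCP) lies at the very end of the fingers, on their centre line; the grasp point (between the pads) lies 19 mm behind it (ctrl.tcp_to_grasp is the distance from the TCP to the grasp point, in m); z points along the fingers, y is the direction in which the jaws open and shut (so a half turn about z gives the same grasp; the last joint's range is limited). The gripper opens to 88 mm and grips with 3 to 60 N. Pads are 19 mm wide; open, the fingers measure 130 mm over their backs; the gripper's body (78 mm by 193 mm) begins 47 mm behind the grasp point.
Start: joints at [-56.774, 20.546, 0.682, 0, -70.136, -16.507], TCP at [0.194, -0.646, 0.227] pointing down, gripper open.
Joint ranges: [-176.03, 176.03], [-82.01, 121.73], [-58.28, 71.71], [-173.87, 95.51], [-174.79, -0.11], [-173.66, 173.66]. Speed limits (degrees/s): [136.94, 136.94, 172.46, 180, 180, 180].

## Interface

Orientations are given as [roll, pitch, yaw] about the fixed x, y, z axes, in that order (R = Rz(yaw) Ry(pitch) Rx(roll)).
In Python, from plant import ctrl gives the robot as it stands.
- The arm moves only by the tool jog_arm, never from a script. Its argument "commands" is a list of rows, each an object of numbers: "x", "y", "z": the shift along the tool's x, y, z in cm; "roll": the turn about the tool's z in rad. In form: [{"x": .., "y": .., "z": .., "roll": ..}, ...]. A call has 1 to 12 rows; each row shifts and turns the commanded pose from where the row before left it, along the tool's axes as they then stand; what a row does not reach is not made up. A row lasts 1/10 s, in which the tool goes at most 50 mm and 8.59 degrees, less where a joint would pass 70% of its speed; a pose out of reach is approached as far as the arm can. A call is refused whole if a number of a shift passes 5 or a number of a turn 0.15, either way. A call with a gripper value outside its range is refused whole. "gripper" is the finger opening in cm, from 0 to 8.76, set as the call begins (left out, the last holds). The fingers move at their own pace and stop on an object; the grip force is fixed at half the most. Time passes only in rows, so rows that do not move let the fingers close. It gives the time, the measured TCP pose, the force and the opening at its end, in the units of the state.
- ctrl.get_obs(): the state, without advancing time (a new reading comes with each control period).
- ctrl.snapshot(name): name is "scene" or "top" or "wrist"; returns a dict with "image" (480x640x3 uint8, red, green, blue), "mtx" (3x3 intrinsics, pixels), "position" and "orientation" of the camera in the world; the wrist camera has in their place "hand_eye" (4x4, takes a point from camera to tool coordinates, whose origin is the TCP and whose axes are the flange's). Camera axes: x right, y up, looking along -z (the intrinsics and any distortion apply to the point x, -y, -z); pixel columns grow to the right and rows downward; lengths in m; the calibration is good to about 2 mm. A picture is of the moment at which its call begins: read the wrist's pose just before it. There is no depth.
- ctrl.close_job(): hands the job in, once; it reports no verdict.
Trained networks look in the newest picture that a camera, given by its name, has taken for a name from the list of things; names that differ only in an ending like _2 or _b are one class to them, and where a whole thing is asked for, a point or a joint stands for the part that bears it (a point fixed in the world has none). Each returns a list of dicts, best first, with "confidence" (0 to 1); they miss things now and then, are a little off and sometimes report something else, mostly with a low value. They report only what shows in the picture. A call takes as long as a camera call.
- ctrl.search_frame(camera, query): "position" ([column, row] as shares, 0 to 1, of the picture: columns of its width, rows of its height, amid what is visible of it).
- ctrl.regions_of(camera, query): "mask" (480x640 bool, what is visible of it) and "position" ([column, row] as shares, 0 to 1, of the picture: columns of its width, rows of its height, amid what is visible of it).
The state is a dict: "clock": time; "joint_pos": joint angles; "qvel": joint speeds; "tau": joint torques, N m; "tool_pos": TCP position; "orientation": TCP orientation; "force": force on the tool from outside, world axes, zero at the start; "moment": the same for the moment, N m; "opening": finger opening in m.
Only numpy, scipy, OpenCV 4.12 (cv2) and the standard library are available. Lean on these libraries where they do the work, as an engineer would, in place of code of your own. Each camera call takes 0.05 s, during which the arm holds its last target.

## Task

Open the drawer of the low grey desk box by its hidden release: the catch lies sunk in a gap somewhere along the black rail on the far side of the box, hard to see. Feel along the top of the rail with a fingertip until you find the gap, press the catch in it fully down so that the drawer comes out, and draw the finger away. Do not pull at the drawer itself, grasp or lift nothing, and leave the phone, the mug and the roll of tape where they are.

Things in the scene. Friction and masses are not known exactly. Their poses are not given: they have to be found in the camera images.
- drawer_box: Low grey drawer box, fixed to the table: 120 mm deep (its x), 350 mm wide (its y), flat top 66 mm above the table. Origin at the centre of its underside, on the table; x points from the drawer front to the far side, y along the width, z up. Against its back wall (x = 60 mm) runs a rigid black rail, 36 mm deep (x 60 to 96 mm) and 350 mm long.
- rail_middle (a point): Point level with the rail's flat top (36 mm above the table, 30 mm below the box top), mid-length and mid-depth of the rail, 78 mm from the box origin along its x. The rail has one gap, 46 mm long in y and open over its whole depth; the gap's middle lies anywhere from 50 mm left to 50 mm right of this point. 0.3 mm steps 73 mm either side mean nothing.
- catch (a joint): The catch: a rigid black bar, 32 mm deep, that runs under the rail and is bare only in the gap, whose whole floor it forms; its top is 8 mm below the rail top. Value: how far it is pressed straight down, m: 0 up, 0.007 fully down (hard stop). It slides down under about 4 to 5 N, has no return spring and stays where it is left.
- drawer (a joint): How far the drawer stands out of the box front (towards the box's -x), m: 0 shut, 0.035 fully released. A linkage drives it out as the catch is pressed, 5 mm for each mm, and it stays out.
- phone: Black smartphone lying loose on the front half of the box's top, 146 x 72 x 8 mm, long side roughly along the box's width. Origin at the centre of its underside. To be left alone.
- mug: White glazed mug standing loose on the table to the right of the box (towards -y), 83 mm across and 118 mm with its handle, 93 mm high. Origin at the centre of its underside. To be left alone.
- tape: Roll of beige tape lying loose on the table beyond the box, 100 mm across, 25 mm high. Origin at the centre of its underside. To be left alone.

How it is judged (in metres and radians):
On the way, in this order (a step that is already met when the one before it is completed fails the run):
1. a finger touches the rail or the catch while the catch is still up (contact force between the fingers and drawer_box above 0.3 N and value of joint catch below 0.002 m).
2. the catch is pressed fully down and the drawer has come out (value of joint catch above 0.0055 m and value of joint drawer above 0.026 m), for 0.1 s.
At the end, for the whole second after the job is handed in: The catch is down (more than 5.5 of its 7 mm), the drawer stands at least 26 mm out, and the phone, the mug and the tape lie within 20 mm of where they were (all of step 2 and distance of each of phone, mug, tape from where it was at the start of the episode below 0.02 m); the robot touches nothing.
It fails at once if the phone, the mug or the tape is lifted, knocked over or moved by more than 20 mm (distance of any of phone, mug, tape from where it was at the start of the episode above 0.02 m or angle between mug's own z axis and vertical above 0.3 rad).
It fails at once if the fingers pull or push at the drawer front (contact force between the fingers and drawer_box above 0.5 N and x of the grasp point in the frame of drawer_box below -0.04 m).
It also fails if it takes over 64 s, if anything falls off the work surface, if the arm or the gripper's body presses on something with over 40 N, if the wrist force passes 120 N, or if a joint passes its speed limit or range.

## Working session

There is one attempt and no reset: what is moved stays moved. The work goes in short steps, Python scripts to look and compute and a tool call to move; the robot and the scene stay as the last step left them, time stands still between calls to the robot, and variables do not carry over. Pictures are saved under pics/ and viewed, and the job is handed in when it is done.

Besides the shell and the picture viewer there is one more tool, called as name(argument=value, ...) on one line, values as JSON. jog_arm: Moves the arm, as the interface text tells. Its arguments: {"type":"object","properties":{"commands":{"type":"array"},"gripper":{"type":"number"}},"required":["commands"]}

```bash
mkdir -p pics; ls; python3 - <<'E'
from plant import ctrl
import cv2,numpy as np
o=ctrl.get_obs();print(o)
for n in("scene","top"):
    s=ctrl.snapshot(n);cv2.imwrite(f"pics/{n}0.png",s["image"][:,:,::-1])
    print(n,s["mtx"],s["position"],s["orientation"],s.keys())
    for q in("drawer_box","rail_middle","catch","phone","mug","tape"):
        r=ctrl.search_frame(n,q);print(q,[(np.round(np.array(a["position"])*[640,480],1),round(a["confidence"],2)) for a in r[:2]])
E
```

```text
pics
{'clock': 0.0, 'joint_pos': array([-5.67750336e+01,  2.05934052e+01,  6.33784831e-01, -2.08093971e-02,
       -7.01360448e+01, -1.65073567e+01]), 'qvel': array([ 0.01664906,  0.03457876,  0.05286408,  0.05923716, -0.08117395,
       -0.00932412]), 'tau': array([-3.32726904e-04, -5.82720315e+01,  2.93063164e+01,  6.99743226e+00,
        6.98520264e-03, -1.29624932e-04]), 'tool_pos': array([ 0.19400802, -0.64600399,  0.22559837]), 'orientation': array([ 1.79902719e+02, -8.42919770e-03, -1.63289470e+02]), 'force': array([0.40373676, 0.52665872, 0.12292468]), 'moment': array([ 0.00871354, -0.04592293, -0.01585476]), 'opening': 0.08794186242265645}
scene [[589.05390631   0.         316.40196353]
 [  0.         589.05390631 231.71889358]
 [  0.           0.           1.        ]] [ 0.04902935 -1.19674265  0.88100195] [ 55.63851718   0.33796736 -28.70784147] dict_keys(['image', 'mtx', 'position', 'orientation'])
drawer_box [(array([256.5, 245.6]), 0.9)]
rail_middle [(array([255.7, 246.4]), 0.62)]
catch []
phone [(array([245.8, 235.6]), 0.68)]
mug [(array([352.7, 310. ]), 0.6)]
tape [(array([335.6, 202.7]), 0.6)]
top [[493.39691381   0.         314.65029154]
 [  0.         493.39691381 241.14492106]
 [  0.           0.           1.        ]] [ 0.5281387  -0.18639967  1.19328177] [  6.12588645   1.45043    -91.0965315 ] dict_keys(['image', 'mtx', 'position', 'orientation'])
drawer_box [(array([223.3, 318.3]), 0.71)]
rail_middle [(array([220.4, 317.3]), 0.74)]
catch [(array([253.8, 294.2]), 0.62)]
phone [(array([264. , 334.3]), 0.8)]
mug [(array([426.4, 281.7]), 0.79)]
tape [(array([223.8, 181.7]), 0.93)]
```

View pics/top0.png

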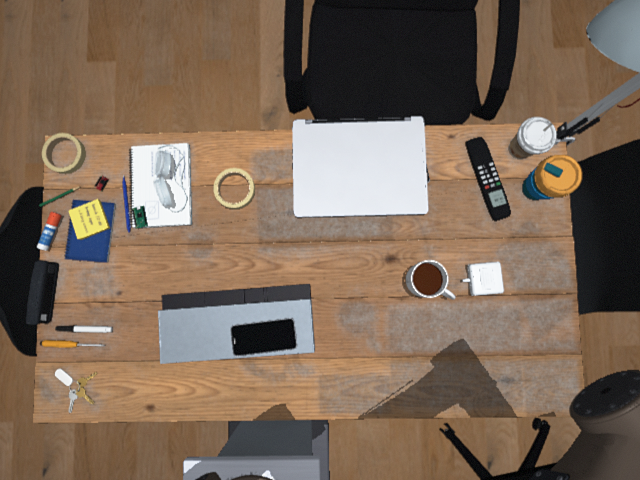

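View pics/scene0.png

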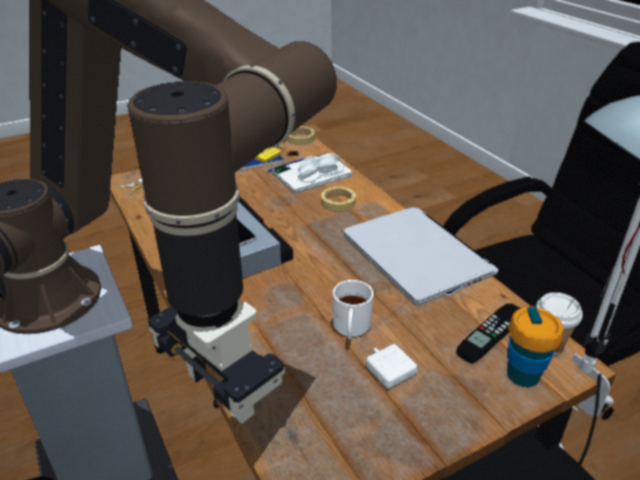

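The top view shows the box at about (160–313, 299–362) with the dark rail above it, and the phone at (264,336). The mug is at (427,280) and the tape at (234,188). Next I'll zoom in on the rail and fit the box pose.

```bash
cat > h.py <<'E'
import numpy as np,cv2
from scipy.spatial.transform import Rotation as R
def ray(s,uv,z):
    M=R.from_euler('xyz',s["orientation"],degrees=True).as_matrix()
    uv=np.atleast_2d(np.array(uv,float));k=s["mtx"]
    d=np.c_[(uv[:,0]-k[0,2])/k[0,0],-(uv[:,1]-k[1,2])/k[1,1],-np.ones(len(uv))]@M.T
    p=s["position"];return p+d*((z-p[2])/d[:,2])[:,None]
def proj(s,P):
    M=R.from_euler('xyz',s["orientation"],degrees=True).as_matrix()
    c=(np.atleast_2d(P)-s["position"])@M;k=s["mtx"]
    return np.c_[k[0,0]*c[:,0]/-c[:,2]+k[0,2],-k[1,1]*c[:,1]/-c[:,2]+k[1,2]]
E
python3 - <<'E'
from h import *
from plant import ctrl
s=ctrl.snapshot("top");im=s["image"][:,:,::-1]
c=im[275:375,145:330];c=cv2.resize(c,None,fx=4.3,fy=4.3,interpolation=cv2.INTER_CUBIC)
cv2.imwrite("pics/z1.png",c)
c2=np.clip(im[278:312,155:320].astype(float)*3,0,255).astype(np.uint8)
cv2.imwrite("pics/z2.png",cv2.resize(c2,None,fx=4.8,fy=4.8,interpolation=cv2.INTER_CUBIC))
np.save("pics/top.npy",s,allow_pickle=True)
m=ctrl.regions_of("top","drawer_box")[0]["mask"]
print(cv2.minAreaRect(np.argwhere(m)[:,::-1].astype(np.float32)))
print(ray(s,[[160,308],[310,299],[313,352],[160,362]],.066))
print(ray(s,[[427,280]],.093),ray(s,[[234,188]],.025))
r=ctrl.regions_of("top","catch");print([(a["confidence"],np.argwhere(a["mask"]).min(0),np.argwhere(a["mask"]).max(0)) for a in r])
E
```

```text
((234.5899658203125, 323.7540283203125), (69.2021484375, 155.81051635742188), 85.64891815185547)
[[ 0.50388879  0.1959518   0.066     ]
 [ 0.5178253  -0.14708995  0.066     ]
 [ 0.39955441 -0.1516841   0.066     ]
 [ 0.38300047  0.19418982  0.066     ]]
[[ 0.55491858 -0.40769241  0.093     ]] [[0.78771507 0.03351054 0.025     ]]
[]
```

View pics/z1.png

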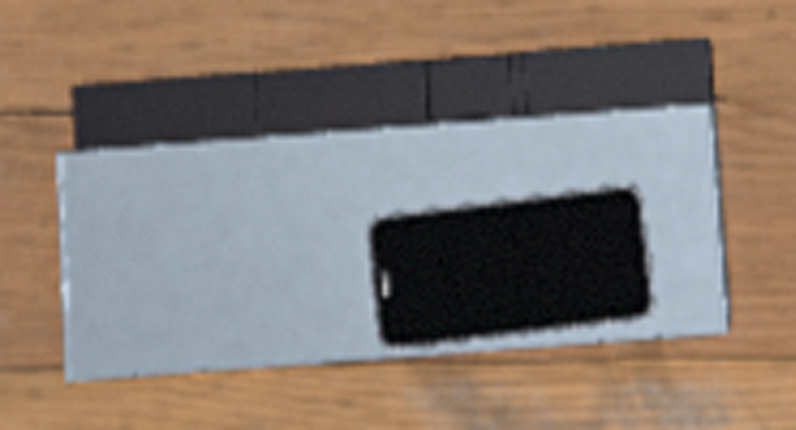

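View pics/z2.png

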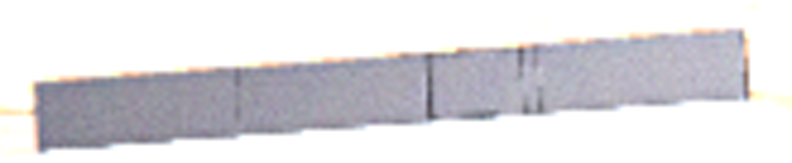

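```bash
python3 - <<'E'
from h import *
from scipy.optimize import least_squares
s=np.load("pics/top.npy",allow_pickle=True).item()
z=lambda a:(np.array(a,float)+.5)/4.3-.5+[145,275]
C=z([[57,153],[713,103],[728,330],[68,381]]);L=np.array([[.06,.175,.066],[.06,-.175,.066],[-.06,-.175,.066],[-.06,.175,.066]])
Cr=z([[72,87],[711,39]]);Lr=np.array([[.096,.175,.036],[.096,-.175,.036]])
C=np.r_[C,Cr];L=np.r_[L,Lr]
def W(p,L):
    c,q=np.cos(p[2]),np.sin(p[2]);return np.c_[p[0]+c*L[:,0]-q*L[:,1],p[1]+q*L[:,0]+c*L[:,1],L[:,2]]
r=least_squares(lambda p:(proj(s,W(p,L))-C).ravel(),[.45,.02,0])
p=r.x;print(p[:2],np.degrees(p[2]));print(r.fun.reshape(-1,2).round(2))
g=lambda y:W(p,np.array([[.078,y,.036]]))
for n,a in(("edge1",(428,87)),("edge2",(520,80)),("stepL",(238,100)),("stepR",(540,80))):
    uv=(np.array(a)+.5)/4.8-.5+[155,278];w=ray(s,uv,.036)[0]
    c,q=np.cos(p[2]),np.sin(p[2]);d=w[:2]-p[:2];print(n,w.round(4),"box",(c*d[0]+q*d[1]).round(4),(-q*d[0]+c*d[1]).round(4))
E
```

```text
[0.44910601 0.02299227] 3.266266779692825
[[-0.15 -0.01]
 [ 0.1  -0.09]
 [ 0.62  0.79]
 [-0.5   0.48]
 [ 0.08 -0.49]
 [-0.16 -0.77]]
edge1 [0.5281 0.0089 0.036 ] box 0.078 -0.0186
edge2 [ 0.5306 -0.0361  0.036 ] box 0.078 -0.0637
stepL [0.5235 0.102  0.036 ] box 0.0788 0.0747
stepR [ 0.5304 -0.0459  0.036 ] box 0.0773 -0.0734
```

Box pose residuals are under 1 px, and the steps come out at about ±74 mm as they should. The two stronger edges are at box y = −19 and −64 mm, which makes a 45 mm gap with its middle at about −41 mm. I'll check this by touch, with closed fingers and the jaw axis along box x.

jog_arm(commands=[{"x": -2.9, "y": 3.04}, {"x": -2.9, "y": 3.04}, {"x": -2.9, "y": 3.04}, {"x": -2.9, "y": 3.04}, {"x": -2.9, "y": 3.04}, {"x": -2.9, "y": 3.04}, {"x": -2.9, "y": 3.04}, {"x": -2.9, "y": 3.04}, {"x": -2.9, "y": 3.04}, {"x": -2.9, "y": 3.04}], gripper=0)

```text
validation failed for argument at $.co...
```

jog_arm(commands=[{"x": -2.9, "y": 3.04}, {"x": -2.9, "y": 3.04}, {"x": -2.9, "y": 3.04}, {"x": -2.9, "y": 3.04}, {"x": -2.9, "y": 3.04}, {"x": -2.9, "y": 3.04}, {"x": -2.9, "y": 3.04}, {"x": -2.9, "y": 3.04}, {}])

```text
validation failed for argument at $.co...
```

jog_arm(commands=[{"roll": -0.148}, {"roll": -0.148}])

```text
validation failed for argument at $.co...
```

jog_arm(commands=[{"x": -2.9, "y": 3.04, "z": 0, "roll": 0}, {"x": -2.9, "y": 3.04, "z": 0, "roll": 0}, {"x": -2.9, "y": 3.04, "z": 0, "roll": 0}, {"x": -2.9, "y": 3.04, "z": 0, "roll": 0}, {"x": -2.9, "y": 3.04, "z": 0, "roll": 0}, {"x": -2.9, "y": 3.04, "z": 0, "roll": 0}, {"x": -2.9, "y": 3.04, "z": 0, "roll": 0}, {"x": -2.9, "y": 3.04, "z": 0, "roll": 0}, {"x": -2.9, "y": 3.04, "z": 0, "roll": 0}], gripper=0)

```text
clock: 1.75
tool_pos: [0.3659, -0.3078, 0.2269]
orientation: [-180.0, 0.0, -163.3]
force: [1.5, -0.3, -0.1]
opening: 0.0212
```

jog_arm(commands=[{"x": -2.9, "y": 3.04, "z": 0, "roll": 0}, {"x": -2.9, "y": 3.04, "z": 0, "roll": 0}, {"x": -2.9, "y": 3.04, "z": 0, "roll": 0}, {"x": -2.9, "y": 3.04, "z": 0, "roll": 0}, {"x": -2.9, "y": 3.04, "z": 0, "roll": 0}, {"x": -2.9, "y": 3.04, "z": 0, "roll": 0}, {"x": -2.9, "y": 3.04, "z": 0, "roll": 0}, {"x": -2.9, "y": 3.04, "z": 0, "roll": 0}, {"x": -2.9, "y": 3.04, "z": 0, "roll": 0}])

```text
clock: 2.65
tool_pos: [0.5373, 0.0296, 0.227]
orientation: [180.0, 0.1, -163.3]
force: [1.0, 0.7, -0.8]
opening: 0.0004
```

jog_arm(commands=[{"x": 0, "y": 0, "z": 0, "roll": -0.148}, {"x": 0, "y": 0, "z": 0, "roll": -0.148}])

```text
clock: 2.85
tool_pos: [0.5371, 0.0291, 0.2262]
orientation: [180.0, -0.0, -145.9]
force: [0.5, -0.4, -0.0]
opening: 0.0002
```

jog_arm(commands=[{"x": 0, "y": 0, "z": 1, "roll": -0.148}, {"x": 0, "y": 0, "z": 2, "roll": -0.148}, {"x": 0, "y": 0, "z": 2, "roll": -0.148}, {"x": 0, "y": 0, "z": 2, "roll": -0.148}, {"x": 0, "y": 0, "z": 2, "roll": -0.148}, {"x": 0, "y": 0, "z": 1, "roll": -0.148}, {"x": 0, "y": 0, "z": 0, "roll": -0.148}, {"x": 0, "y": 0, "z": 0, "roll": 0}])

```text
clock: 3.65
tool_pos: [0.5366, 0.0277, 0.1263]
orientation: [180.0, -0.0, -86.8]
force: [-0.0, -0.7, 1.3]
opening: 0.0007
```

```bash
python3 - <<'E'
from h import *
from plant import ctrl
print(ctrl.get_obs()["tool_pos"],ctrl.get_obs()["orientation"])
a=ctrl.snapshot("wrist")["image"];b=ctrl.snapshot("top")["image"]
cv2.imwrite("pics/w1.png",a[:,:,::-1]);cv2.imwrite("pics/s1.png",b[:,:,::-1])
E
```

```text
[0.53661707 0.02773495 0.12630176] [ 1.79971243e+02 -1.69628452e-02 -8.68269734e+01]
```

View pics/w1.png

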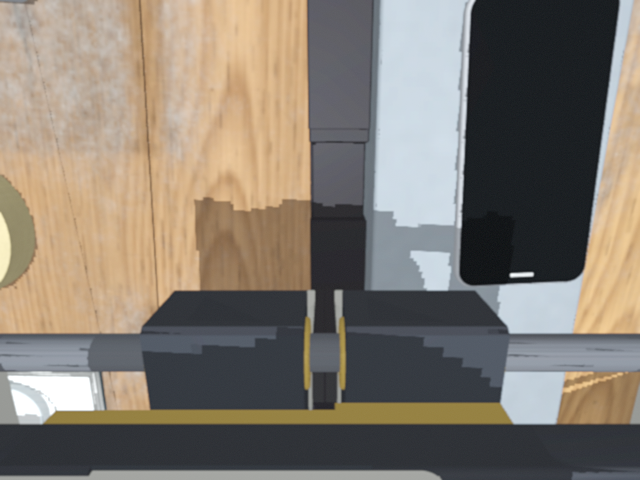

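View pics/s1.png

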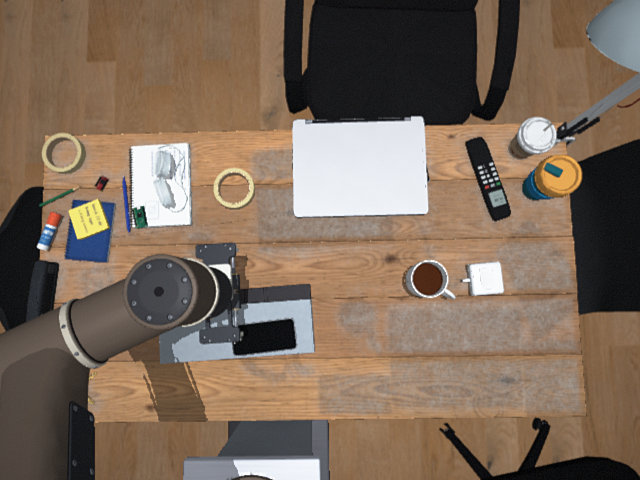

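```bash
python3 - <<'E'
from h import *
from plant import ctrl
s=ctrl.snapshot("wrist");H=np.linalg.inv(s["hand_eye"]);k=s["mtx"];print(s["hand_eye"].round(3))
for x in(-.0095,.0095):
  for z in(0,-.019,-.05,-.066):
    for y in(-.021,.021):
      c=(H@[x,y,z,1]);print(x,y,z,(k[0,0]*c[0]/-c[2]+k[0,2]).round(),(-k[1,1]*c[1]/-c[2]+k[1,2]).round())
E
```

```text
[[ 0.001  0.961  0.277  0.075]
 [ 1.    -0.001  0.    -0.   ]
 [ 0.     0.277 -0.961 -0.159]
 [ 0.     0.     0.     1.   ]]
-0.0095 -0.021 0 275.0 331.0
-0.0095 0.021 0 374.0 331.0
-0.0095 -0.021 -0.019 269.0 355.0
-0.0095 0.021 -0.019 380.0 355.0
-0.0095 -0.021 -0.05 257.0 409.0
-0.0095 0.021 -0.05 393.0 409.0
-0.0095 -0.021 -0.066 247.0 448.0
-0.0095 0.021 -0.066 402.0 448.0
0.0095 -0.021 0 274.0 289.0
0.0095 0.021 0 376.0 289.0
0.0095 -0.021 -0.019 268.0 309.0
0.0095 0.021 -0.019 382.0 309.0
0.0095 -0.021 -0.05 254.0 354.0
0.0095 0.021 -0.05 396.0 354.0
0.0095 -0.021 -0.066 244.0 387.0
0.0095 0.021 -0.066 406.0 387.0
```

```bash
python3 - <<'E'
from h import *
from plant import ctrl
s=ctrl.snapshot("scene");a=s["image"]
o=ctrl.get_obs();c=proj(s,o["tool_pos"])[0];print(c,o["opening"])
u,v=c.astype(int);x0=max(u-60,0);y0=v-70
cv2.imwrite("pics/s2.png",cv2.resize(a[y0:y0+100,x0:x0+130,::-1],None,fx=6,fy=6,interpolation=cv2.INTER_CUBIC))
E
```

```text
[255.44496567 186.6440161 ] 0.0003462386746424543
```

View pics/s2.png

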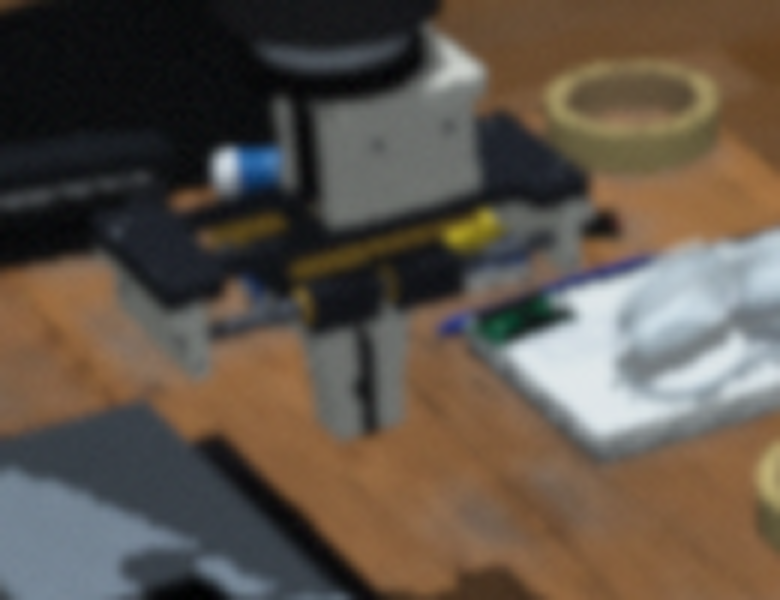

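The scene view shows the fingers closed side by side, narrow and clear of everything at about (360,380) in the crop. In the wrist view the gap shows on the rail between rows 142 and 216. I'll descend onto the rail just left of the gap.

jog_arm(commands=[{"x": 0, "y": 0, "z": 2, "roll": 0}, {"x": 0, "y": 0, "z": 2, "roll": 0}, {"x": 0, "y": 0, "z": 2, "roll": 0}, {"x": 0, "y": 0, "z": 1, "roll": 0}, {"x": 0, "y": 0, "z": 1, "roll": 0}, {"x": 0, "y": 0, "z": 0, "roll": 0}, {"x": 0, "y": 0, "z": 0, "roll": 0}])

```text
clock: 4.55
tool_pos: [0.5371, 0.0279, 0.047]
orientation: [-180.0, 0.0, -87.0]
force: [-0.2, 0.2, 0.1]
opening: 0.0005
```

jog_arm(commands=[{"x": 0, "y": 0, "z": 0.2, "roll": 0}, {"x": 0, "y": 0, "z": 0.2, "roll": 0}, {"x": 0, "y": 0, "z": 0.2, "roll": 0}, {"x": 0, "y": 0, "z": 0, "roll": 0}, {"x": 0, "y": 0, "z": 0, "roll": 0}])

```text
clock: 5.05
tool_pos: [0.5367, 0.0278, 0.0406]
orientation: [180.0, -0.0, -87.0]
force: [-0.0, -0.8, 0.3]
opening: 0.0004
```

jog_arm(commands=[{"x": 0, "y": 0, "z": 0.1, "roll": 0}, {"x": 0, "y": 0, "z": 0.1, "roll": 0}, {"x": 0, "y": 0, "z": 0.1, "roll": 0}, {"x": 0, "y": 0, "z": 0, "roll": 0}])

```text
clock: 5.45
tool_pos: [0.5365, 0.0277, 0.0374]
orientation: [180.0, -0.0, -87.0]
force: [-0.9, 0.6, -0.3]
opening: 0.0009
```

jog_arm(commands=[{"x": 0, "y": 0, "z": 0.1, "roll": 0}, {"x": 0, "y": 0, "z": 0.05, "roll": 0}, {"x": 0, "y": 0, "z": 0, "roll": 0}, {"x": 0, "y": 0, "z": 0, "roll": 0}])

```text
clock: 5.85
tool_pos: [0.5367, 0.0278, 0.0363]
orientation: [-180.0, -0.0, -87.0]
force: [-1.3, 0.3, 5.7]
opening: 0.0006
```

jog_arm(commands=[{"x": 0, "y": 0, "z": 0.05, "roll": 0}, {"x": 0, "y": 0, "z": 0, "roll": 0}, {"x": 0, "y": 0, "z": 0, "roll": 0}])

```text
clock: 6.15
tool_pos: [0.5368, 0.0278, 0.0363]
orientation: [-180.0, -0.0, -86.9]
force: [-3.7, -0.2, 9.8]
opening: 0.0004
```

Rail felt at z = 36.3 mm (expected 36). I'll slide along it towards box −y with light pressure.

jog_arm(commands=[{"x": 0.4, "y": 0, "z": -0.03, "roll": 0}, {"x": 0.4, "y": 0, "z": 0, "roll": 0}, {"x": 0.4, "y": 0, "z": 0, "roll": 0}, {"x": 0.4, "y": 0, "z": 0, "roll": 0}, {"x": 0.4, "y": 0, "z": 0, "roll": 0}])

```text
clock: 6.65
tool_pos: [0.5387, 0.0081, 0.0363]
orientation: [-179.9, 0.0, -87.0]
force: [-0.1, 4.3, 4.7]
opening: 0.0007
```

jog_arm(commands=[{"x": 0.4, "y": 0, "z": 0, "roll": 0}, {"x": 0.4, "y": 0, "z": 0, "roll": 0}, {"x": 0.3, "y": 0, "z": 0, "roll": 0}])

```text
clock: 6.95
tool_pos: [0.5377, -0.0039, 0.0355]
orientation: [179.9, -0.0, -87.0]
force: [0.5, 0.5, 0.4]
opening: 0.0003
```

jog_arm(commands=[{"x": 0.4, "y": 0, "z": 0, "roll": 0}, {"x": 0.4, "y": 0, "z": 0, "roll": 0}, {"x": 0.4, "y": 0, "z": 0, "roll": 0}, {"x": 0, "y": 0, "z": 0, "roll": 0}, {"x": 0, "y": 0, "z": 0, "roll": 0}])

```text
clock: 7.45
tool_pos: [0.5389, -0.0153, 0.0358]
orientation: [180.0, -0.0, -87.0]
force: [0.2, -0.2, 0.2]
opening: 0.0003
```

The contact force vanished over the gap, as predicted. Next I'll go down to feel the catch, which should be at 28 mm.

jog_arm(commands=[{"x": -0.2, "y": 0, "z": 0.2, "roll": 0}, {"x": 0, "y": 0, "z": 0.2, "roll": 0}, {"x": 0, "y": 0, "z": 0.1, "roll": 0}, {"x": 0, "y": 0, "z": 0, "roll": 0}, {"x": 0, "y": 0, "z": 0, "roll": 0}])

```text
clock: 7.95
tool_pos: [0.5388, -0.0131, 0.0308]
orientation: [180.0, -0.0, -87.0]
force: [0.5, 0.7, 0.0]
opening: 0.0006
```

jog_arm(commands=[{"x": 0, "y": 0, "z": 0.1, "roll": 0}, {"x": 0, "y": 0, "z": 0.1, "roll": 0}, {"x": 0, "y": 0, "z": 0.1, "roll": 0}, {"x": 0, "y": 0, "z": 0, "roll": 0}])

```text
clock: 8.35
tool_pos: [0.5389, -0.0132, 0.0278]
orientation: [-180.0, 0.0, -87.0]
force: [-0.0, 0.8, 0.7]
opening: 0.0002
```

jog_arm(commands=[{"x": 0, "y": 0, "z": 0.1, "roll": 0}, {"x": 0, "y": 0, "z": 0.1, "roll": 0}, {"x": 0, "y": 0, "z": 0.1, "roll": 0}])

```text
clock: 8.65
tool_pos: [0.5389, -0.0132, 0.0249]
orientation: [-180.0, -0.0, -87.0]
force: [-0.4, 0.0, 3.7]
opening: 0.0007
```

jog_arm(commands=[{"x": 0, "y": 0, "z": 0.1, "roll": 0}, {"x": 0, "y": 0, "z": 0.1, "roll": 0}, {"x": 0, "y": 0, "z": 0.1, "roll": 0}, {"x": 0, "y": 0, "z": 0, "roll": 0}])

```text
clock: 9.05
tool_pos: [0.5389, -0.0132, 0.0216]
orientation: [180.0, 0.0, -87.0]
force: [0.3, -0.2, 0.8]
opening: 0.0007
```

jog_arm(commands=[{"x": 0, "y": 0, "z": 0.1, "roll": 0}, {"x": 0, "y": 0, "z": 0.1, "roll": 0}, {"x": 0, "y": 0, "z": 0, "roll": 0}, {"x": 0, "y": 0, "z": 0, "roll": 0}])

```text
clock: 9.45
tool_pos: [0.5398, -0.0131, 0.0211]
orientation: [-179.9, -0.0, -86.9]
force: [-4.1, 0.6, 11.6]
opening: 0.0005
```

Hard stop reached: z = 21.1 mm, 7 mm below the catch's rest height, with force rising to 11.6 N. Now I'll draw the finger away.

jog_arm(commands=[{"x": 0, "y": 0, "z": 0, "roll": 0}, {"x": 0, "y": 0, "z": -0.3, "roll": 0}, {"x": 0, "y": 0, "z": -1, "roll": 0}, {"x": 0, "y": 0, "z": -2, "roll": 0}, {"x": 0, "y": 0, "z": -3, "roll": 0}, {"x": 0, "y": 0, "z": -4, "roll": 0}, {"x": 0, "y": 0, "z": -4, "roll": 0}, {"x": 0, "y": 0, "z": -2, "roll": 0}, {"x": 0, "y": 0, "z": -1, "roll": 0}, {"x": 0, "y": 0, "z": 0, "roll": 0}, {"x": 0, "y": 0, "z": 0, "roll": 0}])

```text
clock: 10.55
tool_pos: [0.538, -0.0132, 0.1916]
orientation: [179.9, 0.0, -87.0]
force: [0.1, 0.1, -0.9]
opening: 0.0005
```

```bash
python3 - <<'E'
from h import *
from plant import ctrl
o=ctrl.get_obs();print(o["tool_pos"],o["force"])
b=ctrl.snapshot("top");cv2.imwrite("pics/s3.png",b["image"][:,:,::-1])
for q in("phone","mug","tape"):print(q,[(np.array(a["position"])*[640,480]).round(1) for a in ctrl.search_frame("top",q)[:1]])
E
```

```text
[ 0.53804415 -0.01322476  0.19162291] [ 0.06918288  0.0723485  -0.86530466]
phone [array([269.8, 338.8])]
mug [array([426.8, 282.2])]
tape [array([243. , 196.8])]
```

View pics/s3.png

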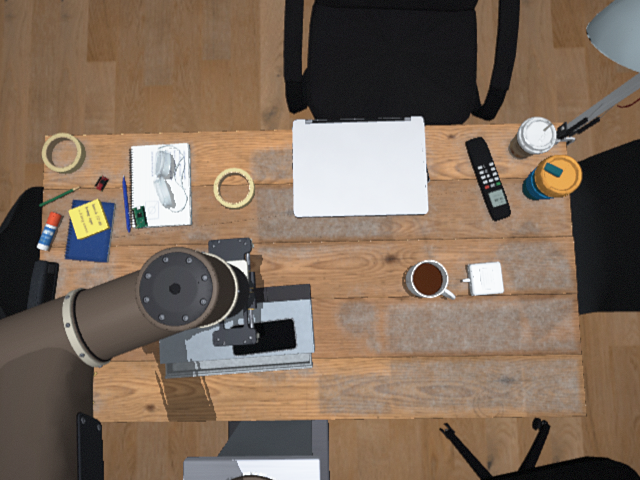

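The drawer now stands out below the box front (rows about 353–368, roughly 35 mm). The phone (265,337), mug (427,280) and tape (234,188) are where they were.

```bash
python3 -c "
from plant import ctrl
print(ctrl.close_job())"
```

```text
the job is handed in; nothing more can be done
None
```

The drawer is open by its hidden catch, the finger is clear of everything, and the job was handed in at about 10.6 s of the 64 s allowed.

- **Finding the gap:** The top picture put the gap's middle at about y = −41 mm along the rail. I touched the rail with closed fingers just left of the gap, at z = 36.3 mm (36 mm expected). I then slid towards −y until the contact force vanished, where the picture had put the gap.
- **Pressing the catch:** I pressed it from about z = 28 mm down to its hard stop at 21.1 mm, where the force rose to 11.6 N. That matches the full 7 mm of travel.
- **Last checks:** I lifted the fingers straight up to z = 0.19 m, and the measured force there was about 1 N or less (sensor noise). The top picture shows the drawer out about 15 px, roughly 35 mm.
- **Phone, mug and tape:** In the picture all three look unmoved. The detector's tape point shifted by about 9 px across and 15 px down, and its phone point by about 6 and 5 px. By eye the tape ring sits at the same pixels as before. The phone is now partly hidden by the gripper, so I put these shifts down to detector error.

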